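# Refill the shoe-wax tin dispenser

### The job

Refill the sloped dispenser: lay the round flat tin in the upper part of its trough, flat on the trough floor, then push it down the slope between the two sprung balls until it rests against the sprung stop. Push gently, feeling for the stop, so that the stop is never pressed in more than 5 mm; leave the tin seated there and leave the other things on the bench where they are.

Things in the scene. Friction and masses are not known exactly. Their poses are not given: they have to be found in the camera images.
- tin: The only round flat tin: a plain steel shoe-wax tin, a cylinder 54 mm across and 26 mm tall, about 110 g, standing on its base on the bench. Origin at the centre of its underside, z up its axis.
- trough: The dispenser's aluminium trough, sloping down away from the robot at 0.24 rad. Origin on the middle of the trough floor at its upper end, 105 mm above the bench; x runs down the slope, y across, z square to the floor. Floor 300 mm long, 60 mm wide between side walls only 7 mm high; ends open. A tin lying flat in it does not slide by itself. The upper 130 mm are free for laying the tin.
- chute: Steel stand of the trough, fixed to the bench; origin on the bench, 70 mm level from the trough's upper end. On the trough's lower part sits a grey U-shaped escapement carriage (116 mm wide, top 24 mm above the trough floor) with sprung balls and sprung stop. It is clamped at a place that differs each time, within 70 mm, and is not measured: see it or feel for it.
- pin_l (a joint): Outward travel (m) of the left one of two sprung steel balls, 14 mm, one each side of the trough on the carriage, 14 mm above the floor, 46 mm apart inside, at trough x 155 to 225 mm. Pushing a tin between them takes about 4 to 7 N in all, which drops away as its widest part passes; from then on they press it down the slope against the stop.
- stop (a joint): How far (m) the stop plate is pressed in down the slope against its spring: 0 free, 0.010 bottomed, 3 N per mm. Steel plate 36 mm wide, 3 to 22 mm above the trough floor, facing up the slope 31 mm further down than the ball centres. A seated tin left alone keeps it in by about 1 mm; an 8 N push on the tin, about 3 mm; over 5 mm overstrains it.
- square_tin: square steel tin, 46 x 46 x 26 mm, bystander, loose on the bench; origin at the centre of its underside
- jar: small glass jar with steel cap, 38 mm across, 46 mm tall, bystander, loose on the bench; origin at the centre of its underside
- bowl: grey ceramic bowl, 130 mm across, 55 mm tall, bystander, loose on the bench; origin at the centre of its underside
- brush: wooden shoe brush, 150 x 46 x 44 mm, bystander; origin under its middle, x along its length, loose on the bench
- clear_box: clear plastic box with lid and latch, 160 x 220 x 86 mm, bystander, loose on the bench; origin at the centre of its underside

How it is judged (in metres and radians):
On the way:
1. the tin lies flat on the trough floor in the upper part, above the balls (y of tin in the frame of trough between -0.007 and 0.007 m and z of tin in the frame of trough between -0.003 and 0.004 m and angle between the z axis of tin and the z axis of trough, either way round below 0.08 rad and x of tin in the frame of trough between 0.02 and 0.135 m and linear speed of tin below 0.05 m/s), for 0.2 s.
At the end, for the whole second after the job is handed in: The tin lies at rest flat on the trough floor (within 0.08 rad, 4 mm in height, 7 mm sideways), past the balls, 150 to 240 mm along the trough, and by itself keeps the stop pressed in by more than 0.3 and less than 5 mm (y of tin in the frame of trough between -0.007 and 0.007 m and z of tin in the frame of trough between -0.003 and 0.004 m and angle between the z axis of tin and the z axis of trough, either way round below 0.08 rad and x of tin in the frame of trough between 0.15 and 0.24 m and value of joint stop between 0.0003 and 0.005 m and linear speed of tin below 0.02 m/s); the robot touches nothing.
It fails at once if the stop is pressed in more than 5 mm (value of joint stop above 0.005 m).
It fails at once if another thing on the bench is moved more than 20 mm (distance of any of square_tin, jar, bowl, brush, clear_box from where it was at the start of the episode above 0.02 m).
It also fails if it takes over 62 s, if anything falls off the work surface, if the arm or the gripper's body presses on something with over 40 N, if the wrist force passes 120 N, or if a joint passes its speed limit or range.

### The arm

A 6-joint arm with a two-finger parallel gripper is mounted at the origin on the work surface. World frame = base frame: x ahead of the robot, y to its left, z up, the work surface at z = 0. Lengths are in mm, angles in rad, forces in N, time in s.
With the tool pointing down it reaches from about 300 to 875 mm from the base axis. Payload 6.4 kg.
Tool frame: the origin (TCP) lies midway between the tips of the shut fingers; the grasp point (between the pads) lies 19 mm behind it; y points along the fingers, z is the direction in which the jaws open and shut, and the axes are right-handed (so a half turn about y gives the same grasp; the last joint's range is limited). The gripper opens to 88 mm and grips with 3 to 60 N. Pads are 18 mm wide; open, the fingers measure 123 mm over their backs; the gripper's body (75 mm by 187 mm) begins 45 mm behind the grasp point.
Start: joints at [0.981, 0.181, 1.607, -0, 1.354, -0.206], TCP at [215.297, 533.187, 238.714] pointing down, gripper open.
Joint ranges: [-2.99, 2.99], [-0.89, 2.07], [0.3, 2.58], [-1.14, 4.28], [0, 2.63], [-3.12, 3.12]. Speed limits (rad/s): [2.57, 2.57, 3.01, 3.14, 3.14, 3.14].

### API

Orientations are given as a unit quaternion [x, y, z, w].
In Python, from station import manip gives the robot as it stands. The module is installed in compiled form; this text tells all that it offers.
- The arm moves only by the shell command python3 -m handwheel 'ROWS' [FORCE]. ROWS is text: rows parted by semicolons, each of 7 numbers parted by spaces: the turn, a rotation vector about the tool's x, y, z in rad, then the shift along the tool's x, y, z in m, then the opening, from 0 (shut) to 1 (fully open). In form: ax ay az dx dy dz jaw; .... A call has 1 to 10 rows; each row shifts and turns the pose as measured when the row begins, along the tool's axes as they then stand; what a row does not reach is not made up. A row lasts 1/12 s, in which the tool goes at most 41.7 mm and 7.16 degrees, less where a joint would pass 70% of its speed; a pose out of reach is approached as far as the arm can. A call with a gripper value outside its range is refused whole. The fingers move at their own pace and stop on an object; FORCE is the grip in N (left out, the last holds). Time passes only in rows, so rows that do not move let the fingers close. It gives the time, the measured TCP pose, the force and the opening at its end, in the units of the state.
- manip.read_state(): the state, without advancing time (a new reading comes with each control period).
- manip.snapshot(name): name is "scene" or "top" or "wrist"; returns a dict with "img" (384x512x3 uint8, red, green, blue), "depth" (384x512 float32, mm along the optical axis (not along the pixel's ray), 0 where there is no reading), "camera_matrix" (3x3 intrinsics, pixels), "world_to_cam" (4x4, takes a point from world to camera coordinates). Camera axes: x right, y up, looking along -z (the intrinsics and any distortion apply to the point x, -y, -z); pixel columns grow to the right and rows downward; lengths in mm; the calibration is good to about 2 mm. The wrist camera is an equidistant fisheye: a pixel r from the principal point sees the ray r / f radians off the axis. A picture is of the moment at which its call begins.
- manip.job_done(): hands the job in, once; it reports no verdict.
The state is a dict: "time_s": time; "joint_pos": joint angles; "qd": joint speeds; "joint_efforts": joint torques, N m; "tcp_pos": TCP position; "orientation": TCP orientation; "force": force on the tool from outside, world axes, zero at the start; "torque": the same for the moment, N m; "finger_gap": opening from 0.0 (shut) to 1.0 (fully open).
Only numpy, scipy, OpenCV 4.12 (cv2) and the standard library are available. Lean on these libraries where they do the work, as an engineer would, in place of code of your own. Each camera call takes 0.05 s, during which the arm holds its last target.

## Working session

There is one attempt and no reset: what is moved stays moved. The work goes in short steps, Python scripts to look and compute and a shell command to move; the robot and the scene stay as the last step left them, time stands still between calls to the robot, and variables do not carry over. Pictures are saved under pics/ and viewed, and the job is handed in when it is done.

```bash
mkdir -p pics; ls; cat > h.py <<'E'
import numpy as np, cv2, pickle
from station import manip
from scipy.spatial.transform import Rotation as R
def snap(n,f):
    s=manip.snapshot(n); cv2.imwrite('pics/'+f+'.png',cv2.cvtColor(s['img'],cv2.COLOR_RGB2BGR)); pickle.dump(s,open(f+'.pkl','wb')); return s
def load(f): return pickle.load(open(f+'.pkl','rb'))
def ray(s,u,v):
    K=s['camera_matrix'];T=s['world_to_cam'];Ri=T[:3,:3].T;o=-Ri@T[:3,3]
    d=np.array([(u-K[0,2])/K[0,0],-(v-K[1,2])/K[1,1],-1.]);return o,Ri@d
def onz(s,u,v,z):
    o,d=ray(s,u,v);return o+d*(z-o[2])/d[2]
def dep(s,u,v):
    o,d=ray(s,u,v);return o+d*s['depth'][int(round(v)),int(round(u))]
def proj(s,P):
    T=s['world_to_cam'];c=T[:3,:3]@np.array(P)+T[:3,3];K=s['camera_matrix']
    return K[0,0]*c[0]/-c[2]+K[0,2],K[1,1]*-c[1]/-c[2]+K[1,2]
def st():
    s=manip.read_state();print(s['time_s'],np.round(s['tcp_pos'],1),'F',np.round(s['force'],1),'gap',round(s['finger_gap'],3));M=R.from_quat(s['orientation']).as_matrix();print(np.round(M,3));print(np.round(s['joint_pos'],3));return s,M
E
python3 - <<'E'
from h import *
s,M=st()
for n in('scene','top','wrist'):
    a=snap(n,n+'0');print(n,np.round(a['camera_matrix'],1).tolist(),np.round(a['world_to_cam'],3).tolist())
E
```

```text
pics
0.0 [215.  532.7 237.8] F [-0.3  0.1  0.5] gap 1.002
[[ 0.927 -0.001  0.374]
 [-0.374 -0.001  0.927]
 [-0.    -1.    -0.002]]
[ 0.981  0.182  1.608 -0.     1.354 -0.206]
scene [[362.9, 0.0, 255.7], [0.0, 362.9, 187.7], [0.0, 0.0, 1.0]] [[-0.501, 0.865, 0.01, 271.994], [-0.493, -0.295, 0.818, 146.656], [0.711, 0.406, 0.575, -1408.419], [0.0, 0.0, 0.0, 1.0]]
top [[465.1, 0.0, 259.2], [0.0, 465.1, 188.8], [0.0, 0.0, 1.0]] [[0.014, -1.0, -0.014, -25.269], [0.997, 0.013, 0.077, -499.518], [-0.077, -0.016, 0.997, -1515.996], [0.0, 0.0, 0.0, 1.0]]
wrist [[297.3, 0.0, 253.7], [0.0, 297.3, 191.2], [0.0, 0.0, 1.0]] [[0.375, 0.927, -0.001, -574.687], [-0.895, 0.361, -0.262, 35.859], [-0.243, 0.099, 0.965, -387.642], [0.0, 0.0, 0.0, 1.0]]
```

View pics/scene0.png

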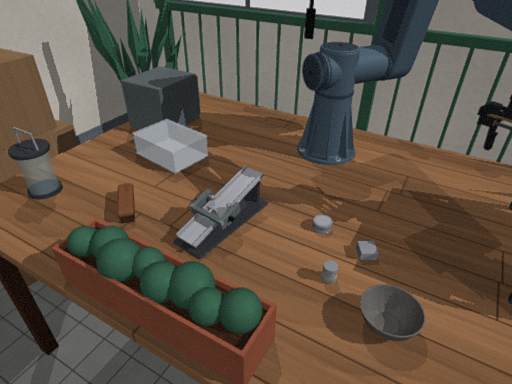

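View pics/top0.png

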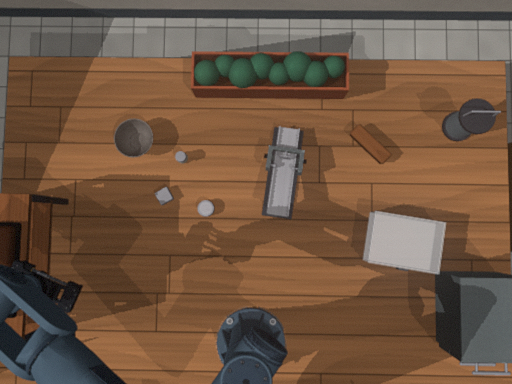

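View pics/wrist0.png

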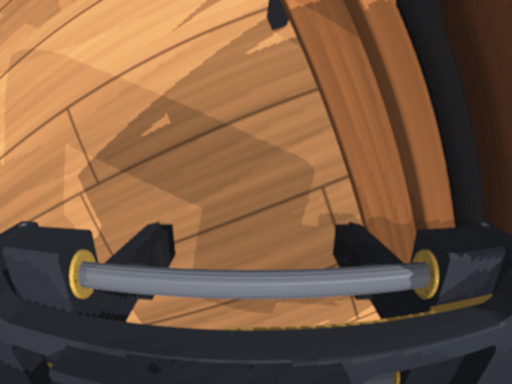

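The scene and top views show the round tin at top px (205,208), the square tin at (164,195), the jar at (181,157), the bowl at (133,138) and the brush at (370,144). The clear box is at (405,241). The trough runs from about (279,215) at its upper end to (288,128), with the carriage at about row 157.

```bash
python3 - <<'E'
from h import *
s=load('top0')
im=cv2.cvtColor(s['img'],cv2.COLOR_RGB2BGR)
c=im[115:230,150:320]; cv2.imwrite('pics/topz.png',cv2.resize(c,None,fx=4.5,fy=4.5,interpolation=cv2.INTER_CUBIC))
s2=load('scene0');im=cv2.cvtColor(s2['img'],cv2.COLOR_RGB2BGR)
c=im[160:260,165:345]; cv2.imwrite('pics/scz.png',cv2.resize(c,None,fx=4.4,fy=4.4,interpolation=cv2.INTER_CUBIC))
hsv=cv2.cvtColor(cv2.cvtColor(s['img'],cv2.COLOR_RGB2BGR),cv2.COLOR_BGR2HSV)
m=((hsv[...,1]<60)&(hsv[...,2]>90)).astype(np.uint8)
cs,_=cv2.findContours(m,cv2.RETR_EXTERNAL,cv2.CHAIN_APPROX_NONE)
for k in cs:
    if cv2.contourArea(k)>40:
        (x,y),r=cv2.minEnclosingCircle(k);print(np.round((x,y,r),1),cv2.contourArea(k),cv2.minAreaRect(k),np.round(dep(s,x,y),1))
for u,v in[(205,208),(164,195),(181,157),(283,210),(283,190),(284,170),(288,145),(289,132)]: print(u,v,np.round(dep(s,u,v),1))
E
```

```text
[228.3 323.7   6.9] 40.5 ((227.3414764404297, 322.92681884765625), (8.1210355758667, 13.118597030639648), 51.34019470214844) [60.  75.8 11.6]
[485.5 326.   53.9] 3079.0 ((485.5, 325.9999694824219), (95.99998474121094, 50.99999237060547), 90.0) [ 105.5 -666.   200.3]
[404.5 242.5  46. ] 3993.5 ((404.1000061035156, 241.80001831054688), (78.8884048461914, 53.4104118347168), 9.211027145385742) [ 332.8 -475.1   83.2]
[205.5 207.9   8.3] 192.0 ((205.5, 208.0), (16.0, 15.0), 90.0) [434.2 156.6  28.6]
[163.5 195.5   8.9] 166.0 ((163.1000213623047, 195.20001220703125), (13.86362075805664, 13.416407585144043), 63.43495178222656) [473.2 296.8  23.9]
[180.6 156.7   5.9] 80.0 ((180.1000213623047, 156.3000030517578), (10.28591251373291, 10.28591251373291), 26.56505012512207) [600.4 240.6  41.8]
[283.4 170.7  45.4] 2126.5 ((283.3231201171875, 170.9154052734375), (36.34217834472656, 89.05693054199219), 7.125016689300537) [555.3 -95.8  69. ]
[139.  135.5  17.6] 295.5 ((144.52670288085938, 133.9525146484375), (35.01336669921875, 14.906682014465332), 74.35774993896484) [677.4 392.1  -2.3]
[  1.5 132.5 
[... 862 characters left out ...]
.4 21.  14.9] 203.0 ((87.5, 21.0), (8.0, 29.0), 90.0) [1413.5  889.6 -754.6]
[56.5 21.5 14.9] 227.5 ((56.5, 21.0), (8.0, 29.0), 90.0) [1404.4 1043.8 -742.9]
[25.  36.  24.2] 970.5 ((24.667694091796875, 35.981536865234375), (29.288171768188477, 39.605594635009766), 3.1798300743103027) [1328.1 1204.1 -746.4]
[ 4.5 20.5  5.7] 63.0 ((4.5, 20.5), (7.0, 9.0), 90.0) [1412.1 1318.4 -752.9]
[255.5   5.  255.5] 4325.0 ((255.5, 5.5), (11.0, 511.0), 90.0) [1449.2   22.9 -640.5]
205 208 [433.8 158.2  28.6]
164 195 [474.6 294.3  28.3]
181 157 [599.3 239.2  41.7]
283 210 [428.3 -94.5 101.8]
283 190 [491.9 -94.4  85.9]
284 170 [557.8 -97.7  66.1]
288 145 [ 642.7 -110.7   44.6]
289 132 [ 687.7 -114.    34.6]
```

View pics/topz.png

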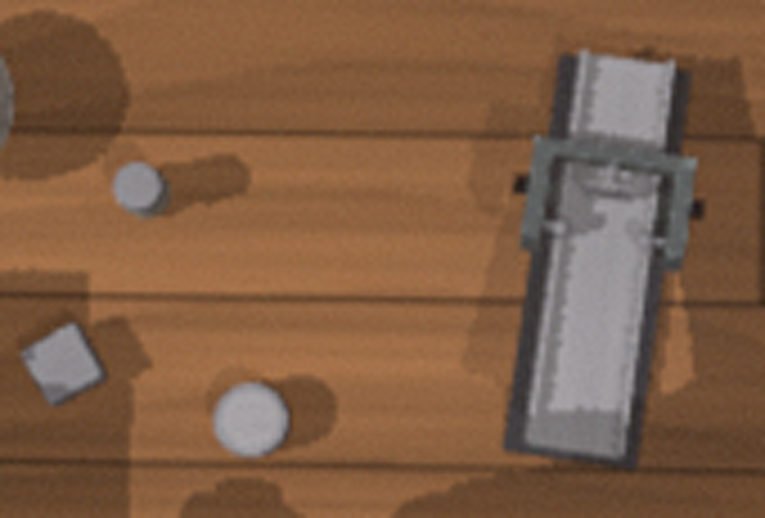

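View pics/scz.png

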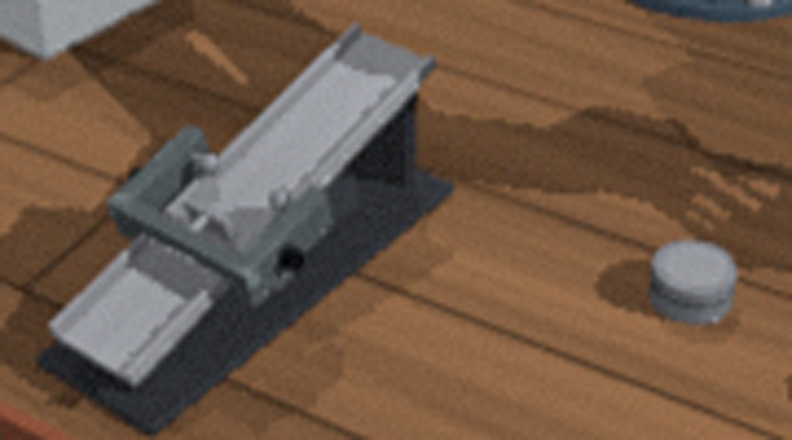

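```bash
python3 - <<'E'
from h import *
s=load('top0')
# trough corners from zoomed picture (wall-top mid / floor)
f=lambda a,b:(150+(a+.5)/4.5-.5,115+(b+.5)/4.5-.5)
names={'UL':(525,450,112),'UR':(630,462,112),'LL':(580,52,40.5),'LR':(673,62,40.5),'ballL':(553,229,0),'ballR':(656,244,0)}
for n,(a,b,z) in names.items():
    u,v=f(a,b);print(n,np.round((u,v),1),np.round(onz(s,u,v,z),1) if z else np.round(onz(s,u,v,68),1))
# floor pixels depth fit
P=[]
for v in range(172,212):
    c0=284+ (172-v)*0.12
    for u in range(int(c0)-5,int(c0)+6): P.append(dep(s,u,v))
P=np.array(P);A=np.c_[P[:,:2],np.ones(len(P))];k,*_=np.linalg.lstsq(A,P[:,2],rcond=None);print('plane',k,np.arctan(np.hypot(*k[:2])),np.arctan2(-k[1],-k[0]), 'std',(A@k-P[:,2]).std())
# tin edges
sub=np.zeros_like(s['img'][...,0])
hsv=cv2.cvtColor(s['img'],cv2.COLOR_RGB2HSV)
for n,z,(u0,v0,w) in(('top0',26,(205,208,16)),('scene0',26,(322,222,18))):
    q=load(n);h=cv2.cvtColor(q['img'],cv2.COLOR_RGB2HSV)[v0-w:v0+w,u0-w:u0+w]
    m=((h[...,1]<75)&(h[...,2]>70)).astype(np.uint8)
    c,_=cv2.findContours(m,0,1);c=max(c,key=cv2.contourArea);e=cv2.boundingRect(c);M=cv2.moments(c)
    cu,cv_=M['m10']/M['m00']+u0-w,M['m01']/M['m00']+v0-w
    print(n,e,cu,cv_,'z26',np.round(onz(q,cu,cv_,26),1),'z13',np.round(onz(q,cu,cv_,13),1))
E
```

```text
UL [266.3 214.6] [413.1 -42.7 112. ]
UR [289.6 217.3] [ 405.9 -114.7  112. ]
LL [278.5 126.2] [705.6 -79.1  40.5]
LR [299.2 128.4] [ 698.9 -147.    40.5]
ballL [272.5 165.5] [571.6 -60.6  68. ]
ballR [295.4 168.8] [ 561.8 -134.    68. ]
plane [-2.36762333e-01  4.16204176e-02  2.04950009e+02] 0.23591628256802116 -0.17401195367717523 std 2.980861340599276
top0 (8, 8, 17, 17) 205.35083333333333 207.855 z26 [434.3 157.4  26. ] z13 [434.8 159.1  13. ]
scene0 (9, 10, 20, 20) 322.5201401050788 223.47518972562756 z26 [446.8 159.6  26. ] z13 [431.8 155.3  13. ]
```

```bash
python3 -m handwheel '0 -0.09 0 0 0 0 1;0 -0.09 0 0 0 0 1;0 -0.086 0 0 0 0 1' 15; cat >> h.py <<'E'
def plan(target,yaw=-0.117,tilt=0.0,Rt=None):
    "print shift to target in tool axes and rotvec about tool axes to attain orientation"
    s,M=st()
    h=np.array([np.cos(yaw),np.sin(yaw),0]);z=np.array([0,0,1.])
    X=np.cos(tilt)*h-np.sin(tilt)*z;N=np.sin(tilt)*h+np.cos(tilt)*z
    D=np.c_[X,-N,np.cross(X,-N)]
    print('rot',np.round(R.from_matrix(M.T@D).as_rotvec(),4),'shift mm (current axes)',np.round(M.T@(np.array(target)-s['tcp_pos']),1),'(desired axes)',np.round(D.T@(np.array(target)-s['tcp_pos']),1))
E
python3 -c "
from h import *
plan([434,157,150])"
```

```text
time_s: 0.4
tcp_pos: [214.7, 532.2, 236.8]
orientation: [0.707, -0.039, 0.038, -0.705]
force: [-0.4, -0.0, 0.3]
finger_gap: 1.002
0.4 [214.7 532.2 236.8] F [-0.4 -0.   0.3] gap 1.002
[[ 0.994 -0.002  0.109]
 [-0.11  -0.003  0.994]
 [-0.002 -1.    -0.003]]
[ 0.981  0.182  1.609  0.     1.354 -0.48 ]
rot [ 0.0032  0.0073 -0.0017] shift mm (current axes) [ 259.3   87.5 -348.7] (desired axes) [ 261.6   86.8 -347.1]
```

```bash
python3 -m handwheel '0 0 0 0.022 0.007 -0.029 1;0 0 0 0.022 0.007 -0.029 1;0 0 0 0.022 0.007 -0.029 1;0 0 0 0.022 0.007 -0.029 1;0 0 0 0.022 0.007 -0.029 1;0 0 0 0.022 0.007 -0.029 1;0 0 0 0.022 0.007 -0.029 1;0 0 0 0.022 0.007 -0.029 1;0 0 0 0.022 0.007 -0.029 1;0 0 0 0.022 0.007 -0.029 1' ; python3 -m handwheel '0 0 0 0.02 0.008 -0.028 1;0 0 0 0.02 0.008 -0.028 1;0 0 0 0 0 0 1' >/dev/null
python3 -c "
from h import *
plan([434,157,150]);a=snap('wrist','wrist1');print(np.round(a['world_to_cam'],3).tolist())"
```

```text
time_s: 1.23
tcp_pos: [406.1, 214.3, 163.5]
orientation: [-0.706, 0.032, -0.031, 0.707]
force: [0.8, 0.2, -0.0]
finger_gap: 1.002
1.4833 [444.2 146.8 145.9] F [-1.4 -0.2  0.4] gap 1.002
[[ 0.995 -0.001  0.095]
 [-0.095 -0.001  0.995]
 [-0.001 -1.    -0.001]]
[ 6.500e-02  5.000e-02  1.954e+00 -1.000e-03  1.138e+00 -1.410e+00]
rot [ 0.0007  0.0219 -0.0005] shift mm (current axes) [-11.1  -4.1   9.2] (desired axes) [-11.3  -4.1   9. ]
[[0.095, 0.995, -0.0, -188.593], [-0.961, 0.092, -0.262, 425.097], [-0.261, 0.025, 0.965, -186.106], [0.0, 0.0, 0.0, 1.0]]
```

View pics/wrist1.png

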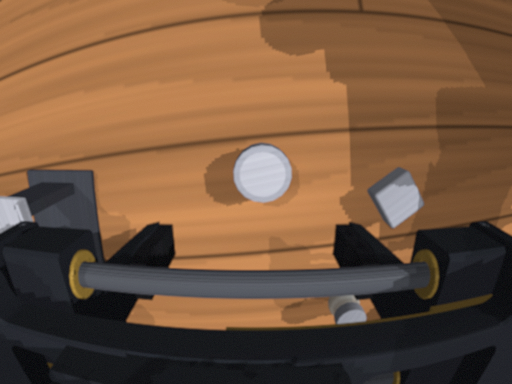

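The wrist view shows the tin's top at px (263,173), the square tin at (396,198) and the jar at (348,310). Part of the trough is at the left edge.

```bash
cat >> h.py <<'E'
def fray(s,u,v):
    K=s['camera_matrix'];T=s['world_to_cam'];Ri=T[:3,:3].T;o=-Ri@T[:3,3]
    x=(u-K[0,2])/K[0,0];y=(v-K[1,2])/K[1,1];r=np.hypot(x,y);k=np.sin(r)/r if r>1e-9 else 1
    return o,Ri@np.array([x*k,-y*k,-np.cos(r)])
def fonz(s,u,v,z):
    o,d=fray(s,u,v);return o+d*(z-o[2])/d[2]
def fproj(s,P):
    T=s['world_to_cam'];c=T[:3,:3]@np.array(P,float)+T[:3,3];c=np.array([c[0],-c[1],-c[2]]);K=s['camera_matrix']
    n=np.hypot(c[0],c[1]);th=np.arctan2(n,c[2]);return K[0,0]*th*c[0]/n+K[0,2],K[1,1]*th*c[1]/n+K[1,2]
E
python3 - <<'E'
from h import *
q=load('wrist1');h=cv2.cvtColor(q['img'],cv2.COLOR_RGB2HSV)
m=((h[...,1]<70)&(h[...,2]>110)).astype(np.uint8);m[:,:220]=0;m[:,310:]=0;m[:130]=0;m[220:]=0
c,_=cv2.findContours(m,0,1);c=max(c,key=cv2.contourArea);print(cv2.boundingRect(c))
P=np.array([fonz(q,u,v,26)[:2] for u,v in c[:,0]]);print(cv2.minEnclosingCircle(P.astype(np.float32)))
plan([434,157,150])
E
```

```text
(233, 143, 59, 60)
((433.15777587890625, 155.89797973632812), 27.624277114868164)
1.5333 [443.  148.6 146.1] F [-0.7  0.9  0.4] gap 0.999
[[ 0.995 -0.002  0.095]
 [-0.095  0.001  0.995]
 [-0.002 -1.     0.   ]]
[ 6.800e-02  4.900e-02  1.955e+00  1.000e-03  1.139e+00 -1.407e+00]
rot [-0.0004  0.0216 -0.0017] shift mm (current axes) [-9.8 -3.8  7.5] (desired axes) [-9.9 -3.9  7.3]
```

```bash
python3 -m handwheel '0 0.022 0 -0.0098 0.01 0.0073 1;0 0 0 0 0.03 0 1;0 0 0 0 0.03 0 1;0 0 0 0 0.03 0 1;0 0 0 0 0.01 0 1;0 0 0 0 0 0 1' 
python3 -c "
from h import *
plan([433.3,156.3,10])"
```

```text
time_s: 2.03
tcp_pos: [433.8, 161.5, 35.1]
orientation: [-0.705, 0.041, -0.043, 0.707]
force: [-0.8, 0.2, -0.1]
finger_gap: 1.001
2.0333 [433.8 161.5  35.1] F [-0.8  0.2 -0.1] gap 1.001
[[ 0.993  0.004  0.119]
 [-0.119  0.003  0.993]
 [ 0.003 -1.     0.004]]
[ 0.097  0.237  2.021  0.004  0.879 -1.357]
rot [-0.0037 -0.0024  0.0033] shift mm (current axes) [-0.  25.  -5.3] (desired axes) [ 0.1 25.1 -5.2]
```

```bash
python3 -m handwheel '0 0 0 0 0.012 -0.005 1;0 0 0 0 0.012 0 1;0 0 0 0 0 0 1;0 0 0 0 0 0 1' 
python3 -c "
from h import *
plan([433.3,156.3,10])"
```

```text
time_s: 2.37
tcp_pos: [432.1, 160.3, 12.2]
orientation: [-0.704, 0.04, -0.042, 0.707]
force: [1.3, -0.0, -0.1]
finger_gap: 1.001
2.3667 [432.1 160.3  12.2] F [ 1.3 -0.  -0.1] gap 1.001
[[ 0.993  0.003  0.115]
 [-0.115  0.004  0.993]
 [ 0.002 -1.     0.005]]
[ 0.094  0.283  2.029  0.005  0.826 -1.365]
rot [-0.0045  0.0021  0.0025] shift mm (current axes) [ 1.7  2.2 -3.8] (desired axes) [ 1.7  2.2 -3.8]
```

```bash
python3 -m handwheel '0 0 0 0.001 0.0025 -0.004 1;0 0 0 0 0 0 1;0 0 0 0 0 0 0;0 0 0 0 0 0 0;0 0 0 0 0 0 0;0 0 0 0 0 0 0;0 0 0 0 0 0 0;0 0 0 0 0 0 0' 25
python3 -c "
from h import *
plan([433.3,156.3,10])"
```

```text
time_s: 3.03
tcp_pos: [435.6, 157.2, 14.2]
orientation: [-0.704, 0.037, -0.044, 0.708]
force: [-0.7, 0.3, -0.8]
finger_gap: 0.604
3.0333 [435.6 157.2  14.2] F [-0.7  0.3 -0.8] gap 0.604
[[ 0.994  0.01   0.113]
 [-0.113  0.005  0.994]
 [ 0.01  -1.     0.006]]
[ 0.086  0.279  2.029  0.006  0.824 -1.375]
rot [-0.0062  0.0034  0.0096] shift mm (current axes) [-2.3  4.2 -1.2] (desired axes) [-2.2  4.2 -1.2]
```

```bash
python3 -m handwheel '0 0 0 0 0 0 0.75;0 0 0 -0.001 0.004 0 0.75;0 0 0.008 0 0 0 0.75'
python3 -c "
from h import *
plan([433.3,156.3,10])"
```

```text
time_s: 3.28
tcp_pos: [434.3, 157.4, 9.9]
orientation: [-0.704, 0.04, -0.041, 0.708]
force: [-0.7, -1.4, 0.0]
finger_gap: 0.751
3.2833 [434.3 157.4   9.9] F [-0.7 -1.4  0. ] gap 0.751
[[ 0.994  0.002  0.113]
 [-0.113  0.006  0.994]
 [ 0.001 -1.     0.006]]
[ 0.086  0.29   2.026  0.008  0.823 -1.377]
rot [-0.0062  0.0034  0.0012] shift mm (current axes) [-0.9 -0.1 -1.2] (desired axes) [-0.9 -0.1 -1.2]
```

```bash
python3 -m handwheel '0 0 0 0 0 0 0;0 0 0 0 0 0 0;0 0 0 0 0 0 0;0 0 0 0 0 0 0' 25
python3 -c "
from h import *
plan([433.3,156.3,10])"
```

```text
time_s: 3.62
tcp_pos: [434.4, 157.3, 9.6]
orientation: [-0.704, 0.04, -0.04, 0.708]
force: [-0.1, 0.9, -0.0]
finger_gap: 0.607
3.6167 [434.4 157.3   9.6] F [-0.1  0.9 -0. ] gap 0.607
[[ 0.994  0.001  0.114]
 [-0.114  0.006  0.994]
 [-0.    -1.     0.006]]
[ 0.086  0.292  2.025  0.008  0.824 -1.377]
rot [-0.0061  0.0032 -0.0001] shift mm (current axes) [-1.  -0.4 -1.2] (desired axes) [-1.  -0.4 -1.2]
```

```bash
python3 -m handwheel '0 0 0 0 -0.03 0 0;0 0 0 0 -0.04 0 0;0 0 0 0 -0.04 0 0;0 0 0 0 -0.04 -0.01 0;0 0 0 0.014 -0.03 -0.02 0;0 0 0 0.014 -0.02 -0.03 0;0 0 0 0.014 0 -0.035 0;0 0 0 0.01 0 -0.03 0;0 0 0 0 0 -0.01 0;0 0 0 0 0 0 0'
python3 -c "
from h import *
plan([475,-86,130],tilt=.24);a=snap('wrist','wrist2');print(np.round(a['world_to_cam'],3).tolist())"
```

```text
time_s: 4.45
tcp_pos: [469.2, 10.2, 216.7]
orientation: [-0.706, 0.04, -0.037, 0.706]
force: [-0.6, -0.4, -1.1]
finger_gap: 0.602
4.45 [469.2  10.2 216.7] F [-0.6 -0.4 -1.1] gap 0.602
[[ 0.994 -0.004  0.108]
 [-0.108  0.001  0.994]
 [-0.004 -1.     0.001]]
[-0.232 -0.036  1.884  0.     1.298 -1.695]
rot [0.0003 0.0085 0.2359] shift mm (current axes) [ 16.5  86.6 -95. ] (desired axes) [ 37.1  80.2 -94.8]
[[0.108, 0.994, 0.001, -61.466], [-0.96, 0.105, -0.259, 479.109], [-0.257, 0.027, 0.966, -246.48], [0.0, 0.0, 0.0, 1.0]]
```

View pics/wrist2.png

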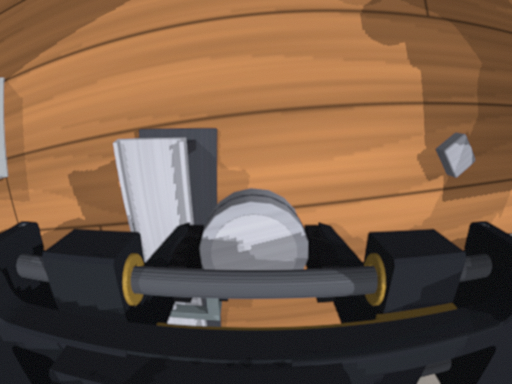

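The tin is held, seen at (254,235). The trough's upper end is at left, with corners near (114,140) and (187,138), and the carriage's near end shows at about (195,312). I'll enlarge this area to measure the walls.

```bash
python3 - <<'E'
from h import *
q=load('wrist2');im=cv2.cvtColor(q['img'],cv2.COLOR_RGB2BGR)[120:270,90:240];cv2.imwrite('pics/w2z.png',cv2.resize(im,None,fx=4,fy=4,interpolation=cv2.INTER_CUBIC))
im=cv2.cvtColor(q['img'],cv2.COLOR_RGB2BGR)[285:335,130:250];cv2.imwrite('pics/w2y.png',cv2.resize(im,None,fx=5,fy=5,interpolation=cv2.INTER_CUBIC))
E
```

```text
(no output)
```

View pics/w2z.png

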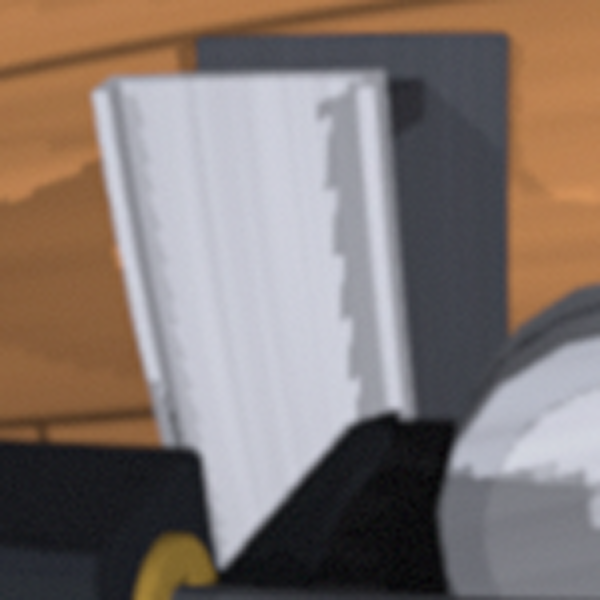

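View pics/w2y.png

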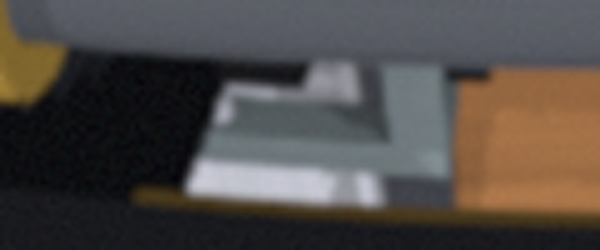

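```bash
python3 - <<'E'
from h import *
q=load('wrist2')
f=lambda a,b:(90+(a+.5)/4-.5,120+(b+.5)/4-.5)
def ontrough(u,v,h,org=(408,-78.5,105),yaw=-.117):
    o,d=fray(q,u,v);hh=np.array([np.cos(yaw),np.sin(yaw),0]);z=np.array([0,0,1.])
    X=np.cos(.24)*hh-np.sin(.24)*z;N=np.sin(.24)*hh+np.cos(.24)*z;Y=np.cross(N,X)
    p0=np.array(org)+h*N;t=((p0-o)@N)/(d@N);P=o+t*d;w=P-np.array(org);return np.round(P,1),np.round([w@X,w@Y],1)
for n,a,b,h in[('left floor corner',119,80,0),('left wall top outer, up end',97,90,7),('left wall top outer lower',150,375,7),('left wall top inner up',112,80,7),('right wall top inner up',360,74,7),('right wall top outer up',386,72,7),('right inner lower',388,410,7),('right outer lower',405,410,7),('right inner mid',367,200,7)]:
    print(n,*ontrough(*f(a,b),h))
g=lambda a,b:(130+(a+.5)/5-.5,285+(b+.5)/5-.5)
for n,a,b,h in[('carr outer lower corner top',447,175,24),('carr right outer up',445,65,24),('arm inner corner',385,140,24),('arm inner',383,70,24)]: print(n,*ontrough(*g(a,b),h))
E
```

```text
left floor corner [ 409.2 -108.4  103.9] [  4.8 -29.5]
left wall top outer, up end [ 410.4 -111.1  110.7] [  4.7 -32.1]
left wall top outer lower [ 484.4 -121.3   92.4] [ 81.5 -33.6]
left wall top inner up [ 408.8 -106.6  111.2] [  2.4 -27.8]
right wall top inner up [416.3 -47.7 111.1] [ 3.1 31.6]
right wall top outer up [416.6 -41.9 111.2] [ 2.7 37.4]
right inner lower [500.  -59.8  90.4] [90.2 29.3]
right outer lower [500.4 -55.5  90.4] [90.  33.7]
right inner mid [445.  -52.3 104. ] [32.9 30.4]
carr outer lower corner top [636.9 -50.4  74.9] [224.7  54.7]
carr right outer up [596.1 -43.   85. ] [182.2  57.2]
arm inner corner [622.3 -62.8  78.1] [211.4  40.7]
arm inner [596.9 -57.6  84.4] [184.8  42.8]
```

```bash
cat >> h.py <<'E'
YAW=-0.135;ORG=np.array([411,-77,105.])
def frame(yaw=None):
    yaw=YAW if yaw is None else yaw
    h=np.array([np.cos(yaw),np.sin(yaw),0]);z=np.array([0,0,1.])
    X=np.cos(.24)*h-np.sin(.24)*z;N=np.sin(.24)*h+np.cos(.24)*z;return X,np.cross(N,X),N
def T(x,y,h):
    X,Y,N=frame();return ORG+x*X+y*Y+h*N
def where():
    s=manip.read_state();X,Y,N=frame();w=s['tcp_pos']-ORG;print('TCP in trough',np.round([w@X,w@Y,w@N],1));F=np.array(s['force']);print('F in trough',np.round([F@X,F@Y,F@N],1))
E
python3 -c "
from h import *
print(T(70,0,55));plan(T(70,0,55),yaw=YAW,tilt=.24)"
```

```text
[491.32969816 -87.91087348 141.78440477]
4.5 [469.2  10.9 216.7] F [ 0.9 -0.6 -1. ] gap 0.605
[[ 0.994 -0.004  0.108]
 [-0.108  0.001  0.994]
 [-0.004 -1.     0.001]]
[-2.310e-01 -3.600e-02  1.884e+00  1.000e-03  1.297e+00 -1.693e+00]
rot [0.0023 0.0267 0.2359] shift mm (current axes) [ 33.   74.6 -95.9] (desired axes) [ 52.   64.4 -95. ]
```

```bash
python3 -m handwheel '0 0.01 0.08 0 0 -0.02 0;0 0.01 0.08 0 0 -0.02 0;0 0.006 0.076 0 0 -0.02 0;0 0 0 0.02 0 -0.02 0;0 0 0 0.02 0.02 -0.015 0;0 0 0 0.012 0.02 0 0;0 0 0 0 0.02 0 0;0 0 0 0 0 0 0'
python3 -c "
from h import *
plan(T(70,0,55),yaw=YAW,tilt=.24);where();a=snap('wrist','wrist3')"
```

```text
time_s: 5.17
tcp_pos: [492.8, -82.8, 140.8]
orientation: [-0.694, 0.134, 0.044, 0.706]
force: [-0.3, 0.6, -1.1]
finger_gap: 0.605
5.1667 [492.8 -82.8 140.8] F [-0.3  0.6 -1.1] gap 0.605
[[ 0.96  -0.248  0.128]
 [-0.123  0.033  0.992]
 [-0.25  -0.968  0.001]]
[-0.367  0.304  1.689 -0.059  1.395 -1.792]
rot [ 0.0006  0.0069 -0.013 ] shift mm (current axes) [-1.  -0.7 -5.3] (desired axes) [-1.  -0.7 -5.3]
TCP in trough [71.   5.3 54.3]
F in trough [-0.1  0.5 -1.1]
```

View pics/wrist3.png

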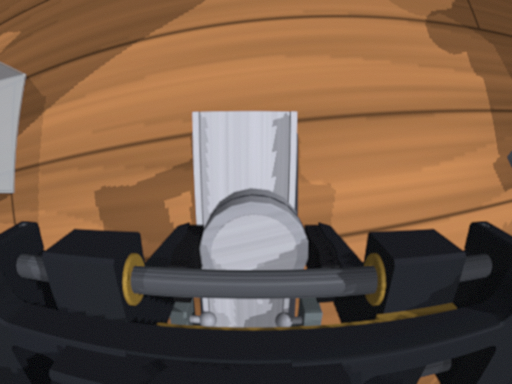

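The trough lies just left of the held tin. Its upper corners are at (193,112) and (297,112), the tin's centre is at column 254, and the balls are at (208,320) and (284,320). I'll enlarge to get the walls and balls exactly.

```bash
python3 - <<'E'
from h import *
q=load('wrist3');im=cv2.cvtColor(q['img'],cv2.COLOR_RGB2BGR)[95:245,170:330];cv2.imwrite('pics/w3z.png',cv2.resize(im,None,fx=4,fy=4,interpolation=cv2.INTER_CUBIC))
im=cv2.cvtColor(q['img'],cv2.COLOR_RGB2BGR)[290:335,170:330];cv2.imwrite('pics/w3y.png',cv2.resize(im,None,fx=4,fy=4,interpolation=cv2.INTER_CUBIC))
E
```

```text
(no output)
```

View pics/w3z.png

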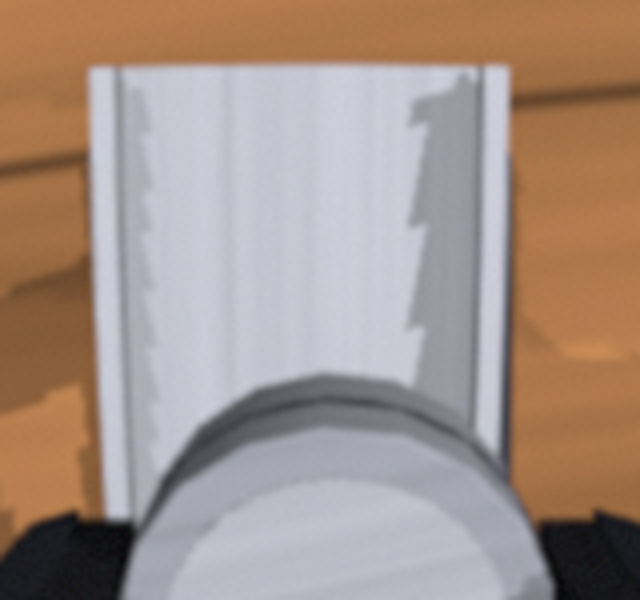

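View pics/w3y.png

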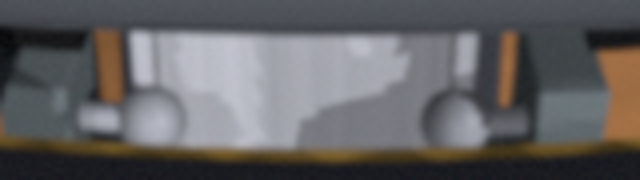

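```bash
python3 - <<'E'
from h import *
q=load('wrist3')
X,Y,N=frame()
def on(u,v,h):
    o,d=fray(q,u,v);p0=ORG+h*N;P=o+d*((p0-o)@N)/(d@N);w=P-ORG;return np.round([w@X,w@Y],1)
f=lambda a,b:(170+(a+.5)/4-.5,95+(b+.5)/4-.5);g=lambda a,b:(170+(a+.5)/4-.5,290+(b+.5)/4-.5)
for b,l in[(70,(89,117,480,510)),(200,(90,120,479,510)),(350,(98,124,475,510)),(450,(103,130,471,506)),(500,(106,132,None,None))]:
    print(b,[on(*f(a,b),7).tolist() for a in l if a])
for n,a,b in[('ball-',155,117),('ball+',455,120)]: print(n,on(*g(a,b),14))
for n,l in (('wall',(128,150,452,478)),):
    print([on(*g(a,60),7).tolist() for a in l])
# tin held: edges
M=q['world_to_cam'];s=manip.read_state();print(s['tcp_pos'])
E
```

```text
70 [[3.2, -35.1], [3.3, -30.5], [3.3, 28.3], [3.1, 33.2]]
200 [[24.7, -35.3], [24.8, -30.3], [24.5, 28.6], [24.4, 33.7]]
350 [[50.1, -34.8], [50.1, -30.3], [49.7, 28.6], [49.6, 34.6]]
450 [[67.7, -34.7], [67.7, -29.9], [67.2, 28.6], [67.2, 34.7]]
500 [[76.9, -34.6], [76.8, -30.0]]
ball- [158.7 -29.6]
ball+ [158.5  29.5]
[[149.7, -35.4], [149.5, -30.9], [148.5, 29.0], [148.6, 34.2]]
[493.85314763 -82.91354508 142.63365274]
```

```bash
sed -i 's/^YAW=.*/YAW=-0.135;ORG=np.array([411,-77,105.])+2.9*np.array([.962,-.131,-.238])-0.8*np.array([.1346,.991,0])/' h.py; python3 - <<'E'
from h import *
q=load('wrist3')
X,Y,N=frame()
def on(u,v,h):
    o,d=fray(q,u,v);p0=ORG+h*N;P=o+d*((p0-o)@N)/(d@N);w=P-ORG;return np.round([w@X,w@Y],1)
im=q['img'].astype(int)
for v in (240,248,255):
    print(v,im[v,190:215].sum(1)//3,im[v,296:316].sum(1)//3)
    print(on(201,v,70.7),on(307,v,70.7))
where();plan(T(70,0,30),yaw=YAW,tilt=.24)
E
```

```text
240 [ 25  25  23  22  22  24  22  21  20  24  58 110 148 165 168 166 166 167
 167 166 167 168 169 177 186] [169 167 167 167 159 150 141 138 140 142 137 110  64  20   7  19  21  22
  22  25]
[ 61.1 -18.9] [60.8 31.9]
248 [ 22  24  20  21  25  26  25  25  39  80 121 144 151 149 150 150 152 160
 167 171 173 183 188 191 190] [136 133 130 130 127 128 130 130 129 129 128 110  67  22   8  16  15  16
  19  17]
[ 65.4 -19.2] [65.  32.2]
255 [ 22  23  24  27  25  26  23  24  22  47  89 124 144 149 148 147 148 147
 149 153 164 178 185 190 190] [141 133 131 130 129 128 128 128 129 128 124 104  62  20  15  12  16  15
  14  17]
[ 69.2 -19.4] [68.9 32.5]
TCP in trough [68.7  6.1 56.3]
F in trough [-1.   0.3 -1.4]
5.2167 [493.9 -82.9 142.6] F [-1.2  0.5 -1.1] gap 0.604
[[ 0.961 -0.246  0.127]
 [-0.123  0.032  0.992]
 [-0.248 -0.969  0.001]]
[-0.367  0.303  1.687 -0.059  1.396 -1.793]
rot [ 0.001   0.0072 -0.0107] shift mm (current axes) [ 1.6 26.3 -6.1] (desired axes) [ 1.3 26.3 -6.1]
```

```bash
python3 -m handwheel '0 0.007 -0.01 0.001 0.01 -0.0063 0;0 0 0 0 0.012 0 0;0 0 0 0 0 0 0'
python3 -c "
from h import *
where();a=snap('wrist','wrist4');plan(T(70,0,30),yaw=YAW,tilt=.24);where()
q=a;im=cv2.cvtColor(q['img'],cv2.COLOR_RGB2BGR)[95:335,150:350];cv2.imwrite('pics/w4z.png',cv2.resize(im,None,fx=2.5,fy=2.5,interpolation=cv2.INTER_CUBIC))"
```

```text
time_s: 5.47
tcp_pos: [489.9, -86.0, 122.6]
orientation: [-0.695, 0.13, 0.038, 0.706]
force: [-0.2, 0.6, -0.8]
finger_gap: 0.606
TCP in trough [70.1  2.5 35.9]
F in trough [-0.1  0.6 -0.8]
5.5167 [490.7 -86.2 123.7] F [ 0.7 -0.4 -0.8] gap 0.607
[[ 0.964 -0.233  0.131]
 [-0.128  0.029  0.991]
 [-0.235 -0.972 -0.001]]
[-0.375  0.313  1.715 -0.06   1.344 -1.795]
rot [0.0023 0.0034 0.0031] shift mm (current axes) [-0.6  7.2 -2.3] (desired axes) [-0.6  7.2 -2.4]
TCP in trough [70.6  2.4 37.2]
F in trough [ 0.9 -0.3 -0.6]
```

View pics/w4z.png

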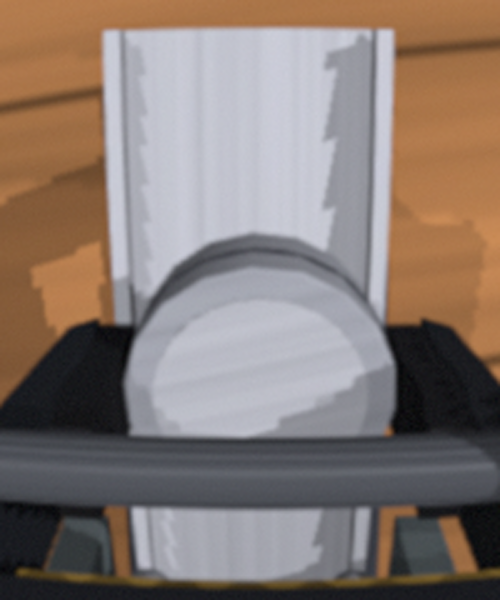

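The zoom shows the tin centred at column 260 and the trough at about 250. That is roughly 2.4 mm off, which agrees with the state.

```bash
python3 -m handwheel '0 0 0 0 0.012 -0.0025 0;0 0 0 0 0.004 0 0;0 0 0 0 0 0 0'
python3 -c "
from h import *
a=snap('wrist','wrist5');plan(T(70,0,10),yaw=YAW,tilt=.24);where()
q=a;im=cv2.cvtColor(q['img'],cv2.COLOR_RGB2BGR)[95:335,150:350];cv2.imwrite('pics/w5z.png',cv2.resize(im,None,fx=2.5,fy=2.5,interpolation=cv2.INTER_CUBIC))"
```

```text
time_s: 5.77
tcp_pos: [488.1, -87.8, 109.5]
orientation: [-0.696, 0.127, 0.036, 0.705]
force: [0.3, 0.4, -0.9]
finger_gap: 0.606
5.8167 [488.1 -87.8 109.6] F [-0.7  0.7 -1. ] gap 0.605
[[ 0.965 -0.229  0.129]
 [-0.126  0.028  0.992]
 [-0.231 -0.973 -0.002]]
[-0.38   0.326  1.731 -0.061  1.311 -1.798]
rot [0.0036 0.0049 0.0072] shift mm (current axes) [-1.7 13.  -0.4] (desired axes) [-1.6 13.  -0.5]
TCP in trough [71.6  0.5 23. ]
F in trough [-0.6  0.6 -1.1]
```

View pics/w5z.png

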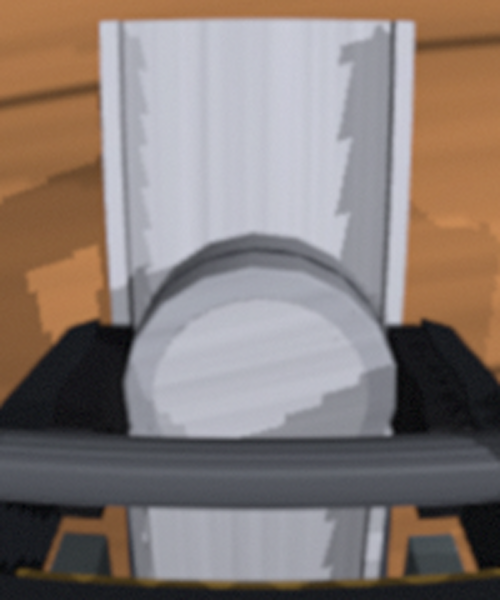

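Tin centre 260, trough centre about 258, so it is within about 0.6 mm. I'm lowering it now.

```bash
python3 -m handwheel '0.003 0.004 0.008 -0.001 0.005 -0.0005 0;0 0 0 0 0.004 0 0;0 0 0 0 0 0 0'
python3 -c "
from h import *
plan(T(70,0,10),yaw=YAW,tilt=.24);where()"
```

```text
time_s: 6.07
tcp_pos: [485.3, -88.1, 101.2]
orientation: [-0.695, 0.132, 0.037, 0.706]
force: [-0.6, 1.1, -1.6]
finger_gap: 0.606
6.0667 [485.3 -88.1 101.2] F [-0.6  1.1 -1.6] gap 0.606
[[ 0.963 -0.236  0.134]
 [-0.13   0.031  0.991]
 [-0.238 -0.971 -0.001]]
[-0.383  0.338  1.736 -0.061  1.301 -1.796]
rot [ 0.0006  0.0003 -0.0001] shift mm (current axes) [-1.   4.1  0.1] (desired axes) [-1.   4.1  0.1]
TCP in trough [71.  -0.1 14.1]
F in trough [-0.4  1.  -1.8]
```

```bash
for i in 1; do python3 -m handwheel '0 0 0 0 0.0025 0 0;0 0 0 0 0 0 0';done
python3 -c "
from h import *
plan(T(70,0,10),yaw=YAW,tilt=.24);where()"; python3 -m handwheel '0 0 0 0 0.0015 0 0;0 0 0 0 0 0 0'
python3 -c "
from h import *
plan(T(70,0,10),yaw=YAW,tilt=.24);where()"
```

```text
time_s: 6.23
tcp_pos: [484.7, -88.1, 98.4]
orientation: [-0.695, 0.132, 0.037, 0.706]
force: [-0.8, 0.1, -0.3]
finger_gap: 0.61
6.2333 [484.7 -88.1  98.4] F [-0.8  0.1 -0.3] gap 0.61
[[ 0.962 -0.236  0.134]
 [-0.131  0.032  0.991]
 [-0.238 -0.971 -0.   ]]
[-0.383  0.341  1.738 -0.061  1.295 -1.795]
rot [ 0.0005  0.0001 -0.0004] shift mm (current axes) [-1.   1.3  0.3] (desired axes) [-1.   1.3  0.3]
TCP in trough [71.  -0.3 11.3]
F in trough [-0.7 -0.  -0.5]
time_s: 6.4
tcp_pos: [484.9, -88.3, 97.4]
orientation: [-0.695, 0.132, 0.037, 0.706]
force: [0.6, -0.4, -2.9]
finger_gap: 0.608
6.4 [484.9 -88.3  97.4] F [ 0.6 -0.4 -2.9] gap 0.608
[[ 0.963 -0.235  0.135]
 [-0.131  0.031  0.991]
 [-0.237 -0.972 -0.001]]
[-0.383  0.343  1.739 -0.061  1.292 -1.795]
rot [ 0.0007 -0.0001  0.0008] shift mm (current axes) [-1.5  0.3  0.5] (desired axes) [-1.5  0.3  0.5]
TCP in trough [71.5 -0.5 10.3]
F in trough [ 1.4 -0.4 -2.7]
```

```bash
python3 -m handwheel '0 0 0 0 0.0012 0 0;0 0 0 0 0 0 0'
python3 -m handwheel '0 0 0 0 0.0012 0 0;0 0 0 0 0 0 0'
python3 -c "
from h import *
where();q=snap('wrist','wrist6');im=cv2.cvtColor(q['img'],cv2.COLOR_RGB2BGR)[95:335,150:350];cv2.imwrite('pics/w6z.png',cv2.resize(im,None,fx=2.5,fy=2.5,interpolation=cv2.INTER_CUBIC));snap('scene','scene6')
q=load('scene6');im=cv2.cvtColor(q['img'],cv2.COLOR_RGB2BGR)[150:250,170:300];cv2.imwrite('pics/s6z.png',cv2.resize(im,None,fx=5,fy=5,interpolation=cv2.INTER_CUBIC))"
```

```text
time_s: 6.57
tcp_pos: [485.2, -88.5, 97.4]
orientation: [-0.695, 0.131, 0.036, 0.706]
force: [0.5, 0.1, -0.8]
finger_gap: 0.608
time_s: 6.73
tcp_pos: [485.6, -88.7, 97.2]
orientation: [-0.695, 0.131, 0.036, 0.706]
force: [-0.5, -0.1, -0.7]
finger_gap: 0.608
TCP in trough [72.3 -0.7 10.4]
F in trough [-0.3 -0.1 -0.8]
```

View pics/w6z.png

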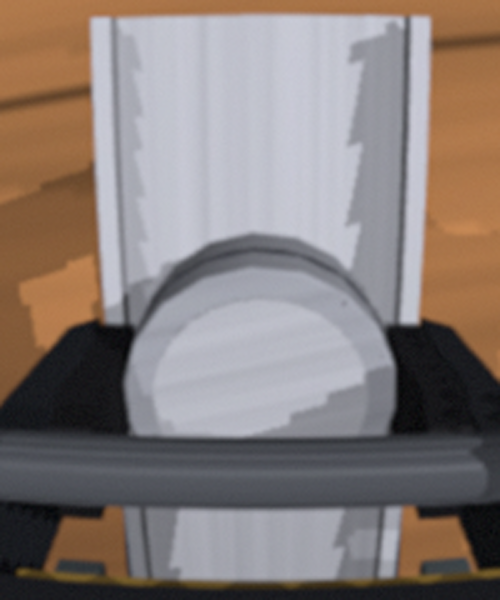

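View pics/s6z.png

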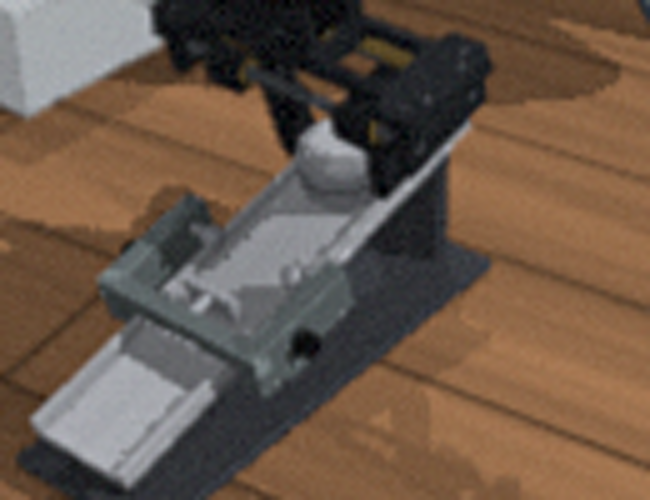

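The tin is centred at 260 against the trough's 262, well inside the clearance. The contact force is still nil, so I'll keep lowering.

```bash
python3 -m handwheel '0 0 0 -0.001 0.0025 0.0005 0'
python3 -m handwheel '0 0 0 0 0.0015 0 0'
python3 -m handwheel '0 0 0 0 0.0015 0 0';python3 -c "
from h import *
where()"
```

```text
time_s: 6.92
tcp_pos: [485.7, -88.8, 96.6]
orientation: [-0.696, 0.13, 0.035, 0.705]
force: [0.4, -1.8, 24.8]
finger_gap: 0.603
time_s: 7.0
tcp_pos: [486.1, -89.0, 96.6]
orientation: [-0.696, 0.129, 0.034, 0.705]
force: [-2.2, 1.3, 9.2]
finger_gap: 0.607
time_s: 7.08
tcp_pos: [486.2, -89.0, 96.6]
orientation: [-0.696, 0.129, 0.034, 0.705]
force: [-2.9, 0.2, 11.6]
finger_gap: 0.604
TCP in trough [73.1 -1.   9.9]
F in trough [-5.6 -0.2 10.6]
```

Firm contact at about 10 N, at the expected height (9.9 mm), so the tin is on the floor. Releasing.

```bash
python3 -m handwheel '0 0 0 0 0 0 0.8;0 0 0 0 0 0 0.8;0 0 0 0 0 0 0.8;0 0 0 0 0 0 0.8'; python3 -m handwheel '0 0 0 0 -0.01 0 0.8;0 0 0 0 -0.02 0 0.8;0 0 0 0 -0.03 0 0.8;0 0 0 0 0 0 0.8'
python3 -c "
from h import *
where();q=snap('wrist','wrist7');im=cv2.cvtColor(q['img'],cv2.COLOR_RGB2BGR)[75:335,150:350];cv2.imwrite('pics/w7z.png',cv2.resize(im,None,fx=2.3,fy=2.3,interpolation=cv2.INTER_CUBIC));snap('scene','scene7')
q=load('scene7');im=cv2.cvtColor(q['img'],cv2.COLOR_RGB2BGR)[150:250,170:300];cv2.imwrite('pics/s7z.png',cv2.resize(im,None,fx=5,fy=5,interpolation=cv2.INTER_CUBIC))"
```

```text
time_s: 7.42
tcp_pos: [486.2, -89.0, 96.6]
orientation: [-0.696, 0.129, 0.034, 0.705]
force: [-0.5, 0.3, -0.2]
finger_gap: 0.797
time_s: 7.75
tcp_pos: [498.5, -90.1, 156.0]
orientation: [-0.695, 0.131, 0.036, 0.706]
force: [1.1, -0.3, 1.4]
finger_gap: 0.798
TCP in trough [70.9 -0.4 70.6]
F in trough [ 0.8 -0.1  1.6]
```

View pics/w7z.png

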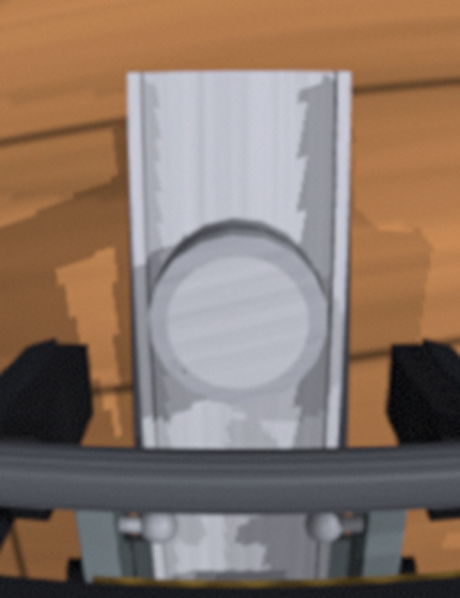

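View pics/s7z.png

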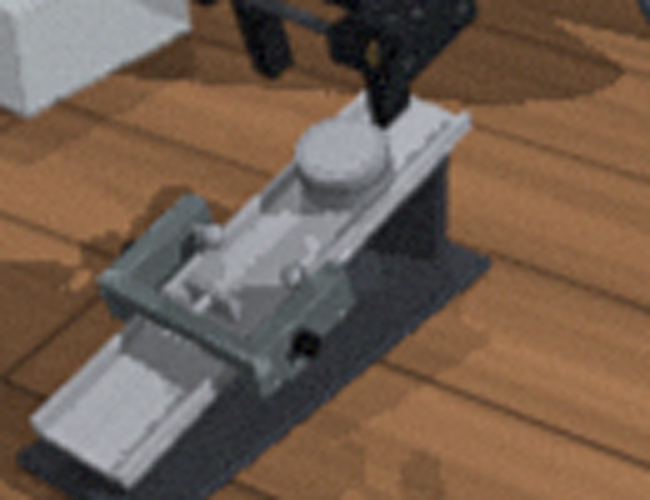

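The tin lies between the walls, its disc centred at about (238,322) in the zoom. The balls are at (160,527) and (323,527), and the stop edge is at about row 573. Measuring these now.

```bash
python3 - <<'E'
from h import *
q=load('wrist7');X,Y,N=frame()
def on(u,v,h):
    o,d=fray(q,u,v);p0=ORG+h*N;P=o+d*((p0-o)@N)/(d@N);w=P-ORG;return np.round([w@X,w@Y],1)
f=lambda a,b:(150+(a+.5)/2.3-.5,75+(b+.5)/2.3-.5)
print('tin L/R/top/bot',[on(*f(*p),26).tolist() for p in((149,318),(327,318),(238,232),(238,402))])
print('balls',on(*f(160,527),14),on(*f(323,527),14))
print('end',on(*f(240,72),0),'walls',on(*f(140,250),7),on(*f(335,250),7))
print('stop top edge near',on(*f(238,572),22))
plan(T(25,0,70),yaw=YAW,tilt=.24)
E
```

```text
tin L/R/top/bot [[71.4, -26.8], [71.4, 25.8], [45.4, -0.4], [98.8, -0.5]]
balls [156.7 -28.9] [156.8  30.2]
end [-0.   0.2] walls [ 55.3 -31.5] [55.4 30.2]
stop top edge near [171.2  -0.6]
7.85 [495.6 -89.1 151.9] F [-0.3  0.6 -0.5] gap 0.799
[[ 0.962 -0.238  0.135]
 [-0.131  0.033  0.991]
 [-0.241 -0.971  0.   ]]
[-0.377  0.291  1.68  -0.058  1.408 -1.797]
rot [-0.0001 -0.0003 -0.0031] shift mm (current axes) [-44.   -4.   -0.2] (desired axes) [-44.   -4.1  -0.2]
```

```bash
python3 -m handwheel '0 0 0 -0.02 0 0 0;0 0 0 -0.025 0 0 0;0 0 0 0 0 0 0;0 0 0 0 0.02 0 0;0 0 0 0 0.02 0 0;0 0 0 0 0 0 0' 20
python3 -c "
from h import *
plan(T(24,0,7),yaw=YAW,tilt=.24);where()"
```

```text
time_s: 8.35
tcp_pos: [438.6, -80.5, 119.4]
orientation: [-0.694, 0.135, 0.04, 0.707]
force: [-0.6, 0.2, -0.1]
finger_gap: 0.37
8.35 [438.6 -80.5 119.4] F [-0.6  0.2 -0.1] gap 0.37
[[ 0.961 -0.243  0.135]
 [-0.131  0.035  0.991]
 [-0.245 -0.969  0.001]]
[-0.403  0.222  1.843 -0.066  1.316 -1.815]
rot [-0.0016 -0.0001 -0.0077] shift mm (current axes) [ 3.4 13.6 -1. ] (desired axes) [ 3.3 13.6 -1. ]
TCP in trough [20.7  1.  20.6]
F in trough [-0.6  0.1 -0.2]
```

```bash
python3 -m handwheel '0 0 -0.008 0.002 -0.004 -0.001 0;0 0 0 0 0 0 0;0 0 0 0 0 0 0;0 0 0 0 0 0 0;0 0 0 0 0 0 0'
python3 -c "
from h import *
plan(T(24,0,7),yaw=YAW,tilt=.24);where()"
```

```text
time_s: 8.77
tcp_pos: [442.9, -82.4, 123.9]
orientation: [-0.694, 0.132, 0.037, 0.707]
force: [-0.4, -0.6, -0.3]
finger_gap: 0.006
8.7667 [442.9 -82.4 123.9] F [-0.4 -0.6 -0.3] gap 0.006
[[ 0.963 -0.235  0.135]
 [-0.131  0.034  0.991]
 [-0.237 -0.971  0.002]]
[-0.405  0.219  1.835 -0.063  1.32  -1.817]
rot [-0.002  -0.0003  0.0004] shift mm (current axes) [-0.  19.1  0.2] (desired axes) [-0.  19.1  0.3]
TCP in trough [24.  -0.3 26.1]
F in trough [-0.3 -0.7 -0.4]
```

```bash
python3 -m handwheel '0 0 0 0 0.01 0 0;0 0 0 0 0.007 0 0;0 0 0 0 0 0 0'
python3 -c "
from h import *
plan(T(24,0,7),yaw=YAW,tilt=.24);where();snap('wrist','wrist8')"
```

```text
time_s: 9.02
tcp_pos: [440.0, -82.3, 107.2]
orientation: [-0.695, 0.131, 0.036, 0.707]
force: [-1.3, -0.0, -0.1]
finger_gap: 0.004
9.0167 [440.  -82.3 107.2] F [-1.3 -0.  -0.1] gap 0.004
[[ 0.963 -0.232  0.135]
 [-0.131  0.033  0.991]
 [-0.234 -0.972  0.001]]
[-0.407  0.236  1.853 -0.065  1.281 -1.817]
rot [-0.0011 -0.0004  0.0038] shift mm (current axes) [-1.2  2.2  0.5] (desired axes) [-1.2  2.2  0.5]
TCP in trough [25.2 -0.5  9.2]
F in trough [-1.2 -0.2 -0.4]
```

View pics/wrist8.png

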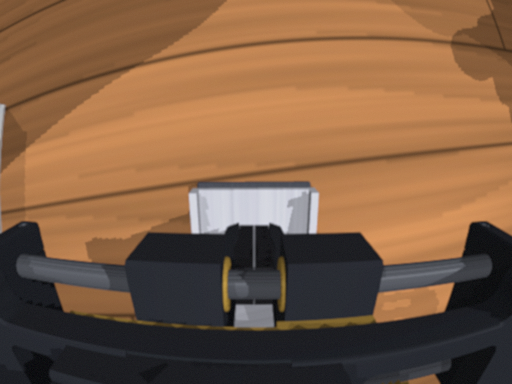

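```bash
python3 -m handwheel '0 0 0.004 0.008 0.001 0 0;0 0 0 0.008 0 0 0;0 0 0 0.008 0 0 0;0 0 0 0.008 0 0 0;0 0 0 0.006 0 0 0'
python3 -c "
from h import *
plan(T(98,0,8),yaw=YAW,tilt=.24);where()"
```

```text
time_s: 9.48
tcp_pos: [479.4, -87.6, 96.5]
orientation: [-0.694, 0.132, 0.037, 0.707]
force: [-0.2, -0.2, 0.1]
finger_gap: 0.005
9.4833 [479.4 -87.6  96.5] F [-0.2 -0.2  0.1] gap 0.005
[[ 0.962 -0.237  0.136]
 [-0.131  0.033  0.991]
 [-0.239 -0.971  0.001]]
[-0.387  0.335  1.752 -0.061  1.289 -1.798]
rot [-0.0013 -0.0007 -0.0012] shift mm (current axes) [31.7  0.2  0.5] (desired axes) [31.7  0.2  0.5]
TCP in trough [66.3 -0.5  8.2]
F in trough [-0.2 -0.2  0.1]
```

```bash
python3 -m handwheel '0 0 0 0.006 0 0 0;0 0 0 0.006 0 0 0;0 0 0 0.006 0 0 0;0 0 0 0.005 0 0 0;0 0 0 0.005 0 0 0'
python3 -c "
from h import *
plan(T(98,0,8),yaw=YAW,tilt=.24);where()"
```

```text
time_s: 9.9
tcp_pos: [510.1, -91.8, 88.8]
orientation: [-0.694, 0.133, 0.037, 0.706]
force: [-0.7, -0.6, 1.1]
finger_gap: 0.008
9.9 [510.1 -91.8  88.8] F [-0.7 -0.6  1.1] gap 0.008
[[ 0.962 -0.237  0.135]
 [-0.131  0.033  0.991]
 [-0.239 -0.971  0.001]]
[-0.373  0.406  1.673 -0.057  1.299 -1.787]
rot [-0.0012 -0.0004 -0.0016] shift mm (current axes) [-0.3  0.1  0.5] (desired axes) [-0.3  0.1  0.5]
TCP in trough [98.3 -0.5  8.1]
F in trough [-0.9 -0.7  0.9]
```

```bash
python3 -m handwheel '0 0 0 0.002 0 0 0;0 0 0 0.002 0 0 0;0 0 0 0.001 0 0 0' >/dev/null; python3 -c "
from h import *
where()"; python3 -m handwheel '0 0 0 0.002 0 0 0;0 0 0 0.002 0 0 0' >/dev/null; python3 -c "
from h import *
where();q=snap('scene','scene9');im=cv2.cvtColor(q['img'],cv2.COLOR_RGB2BGR)[150:250,170:300];cv2.imwrite('pics/s9z.png',cv2.resize(im,None,fx=5,fy=5,interpolation=cv2.INTER_CUBIC))"
```

```text
TCP in trough [104.   -0.4   8. ]
F in trough [-5.9 -0.3  5. ]
TCP in trough [105.3  -0.2   8. ]
F in trough [-8.6 -0.   6.3]
```

View pics/s9z.png

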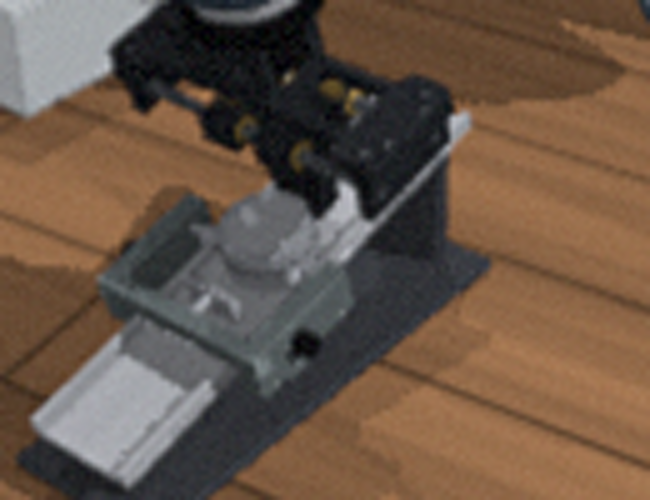

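The push force rose to about 9 N along the slope with 6 N upward. That suggests the finger face bears on the tin's top edge and tips it nose-down. I'll check orientation and moment, and look closer, before pushing on.

```bash
python3 -c "
from h import *
plan(T(98,0,8),yaw=YAW,tilt=.24);s=manip.read_state();print(s['torque']);where();X,Y,N=frame();t=np.array(s['torque']);print(np.round([t@X,t@Y,t@N],3))"
python3 -m handwheel '0 0 0 -0.004 0 0 0;0 0 -0.03 -0.004 -0.002 0 0;0 0 -0.03 0 -0.002 0 0;0 0 0 0 0 0 0'
python3 -c "
from h import *
plan(T(98,0,12),yaw=YAW,tilt=.18);s=manip.read_state();print(s['torque']);where()
q=snap('scene','scene10');im=cv2.cvtColor(q['img'],cv2.COLOR_RGB2BGR)[150:250,170:300];cv2.imwrite('pics/s10z.png',cv2.resize(im,None,fx=5,fy=5,interpolation=cv2.INTER_CUBIC))"
```

```text
10.3667 [517.  -92.4  87. ] F [-5.5  1.6  7.1] gap 0.004
[[ 0.96  -0.245  0.135]
 [-0.13   0.035  0.991]
 [-0.248 -0.969  0.002]]
[-0.369  0.427  1.648 -0.058  1.311 -1.783]
rot [-0.0017  0.0003 -0.0102] shift mm (current axes) [-7.4  0.   0.2] (desired axes) [-7.4 -0.   0.1]
[0.15891441 0.99655092 0.05321588]
TCP in trough [ 1.054e+02 -1.000e-01  8.000e+00]
F in trough [-7.2  0.8  5.5]
[0.01  1.009 0.057]
time_s: 10.7
tcp_pos: [509.8, -91.4, 92.8]
orientation: [-0.697, 0.113, 0.018, 0.707]
force: [0.3, 0.1, 0.6]
finger_gap: 0.002
10.7 [509.8 -91.4  92.8] F [0.3 0.1 0.6] gap 0.002
[[ 0.974 -0.184  0.135]
 [-0.132  0.027  0.991]
 [-0.186 -0.983  0.002]]
[-0.38   0.362  1.715 -0.046  1.247 -1.797]
rot [-0.0015  0.0001 -0.007 ] shift mm (current axes) [ 1.1 -0.1  0.2] (desired axes) [ 1.1 -0.1  0.2]
[ 0.02429577 -0.04804434  0.03466004]
TCP in trough [96.9 -0.2 11.8]
F in trough [0.1 0.1 0.7]
```

View pics/s10z.png

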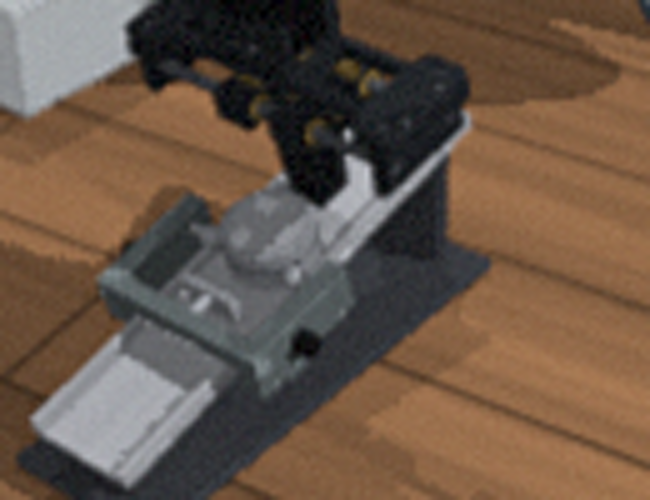

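The tin still looks flat, just at the balls near (270,235). I've tilted the tip forward so it now pushes at 12 mm height, in line with the balls.

```bash
python3 -m handwheel '0 0 0 0.003 0.0002 0 0;0 0 0 0.003 0.0002 0 0;0 0 0 0.002 0.0001 0 0' >/dev/null; python3 -c "
from h import *
where()"; python3 -m handwheel '0 0 0 0.002 0.0001 0 0' >/dev/null; python3 -c "
from h import *
where()";python3 -m handwheel '0 0 0 0.002 0.0001 0 0' >/dev/null; python3 -c "
from h import *
where()"
```

```text
TCP in trough [104.9  -0.3  11.9]
F in trough [-9.   0.6  5.8]
TCP in trough [105.9  -0.2  11.7]
F in trough [-9.6  0.   7.8]
TCP in trough [106.8  -0.2  11.7]
F in trough [-10.4   0.4   8.1]
```

```bash
python3 -m handwheel '0 0 0 0.002 -0.0006 0 0' >/dev/null; python3 -c "
from h import *
where()"; python3 -m handwheel '0 0 0 0.002 -0.0006 0 0' >/dev/null; python3 -c "
from h import *
where()";python3 -m handwheel '0 0 0 0.002 -0.0006 0 0' >/dev/null; python3 -c "
from h import *
where();plan(T(110,0,12),yaw=YAW,tilt=.18)"
```

```text
TCP in trough [ 1.077e+02 -1.000e-01  1.200e+01]
F in trough [-5.3  0.3 -0.4]
TCP in trough [108.7   0.   12. ]
F in trough [-5.4 -0.1  1. ]
TCP in trough [1.096e+02 1.000e-01 1.200e+01]
F in trough [-6.8 -0.6  2.8]
11.4167 [522.  -92.8  89.9] F [-5.9  0.2  4.4] gap 0.004
[[ 0.969 -0.209  0.134]
 [-0.131  0.031  0.991]
 [-0.211 -0.978  0.003]]
[-0.372  0.407  1.663 -0.049  1.279 -1.789]
rot [-0.0025  0.0009 -0.0324] shift mm (current axes) [ 0.4 -0.  -0.1] (desired axes) [ 0.4 -0.  -0.1]
```

```bash
python3 -m handwheel '0 0 -0.012 0.002 -0.0006 0 0' >/dev/null; python3 -c "
from h import *
where()"; python3 -m handwheel '0 0 -0.012 0.002 -0.0006 0 0' >/dev/null; python3 -c "
from h import *
where()";python3 -m handwheel '0 0 -0.012 0.002 -0.0006 0 0' >/dev/null; python3 -c "
from h import *
where();plan(T(110,0,12),yaw=YAW,tilt=.18)"
```

```text
TCP in trough [110.9   0.2  11.9]
F in trough [-6.7 -1.2  1.5]
TCP in trough [112.1   0.2  11.8]
F in trough [-5.3 -0.4  0.7]
TCP in trough [113.5   0.3  11.8]
F in trough [-2.9 -0.5 -0.3]
11.6667 [525.8 -93.1  88.7] F [-2.9 -0.1  0.4] gap 0.003
[[ 0.974 -0.183  0.134]
 [-0.131  0.028  0.991]
 [-0.185 -0.983  0.003]]
[-0.373  0.398  1.675 -0.043  1.251 -1.793]
rot [-0.0031  0.0015 -0.0064] shift mm (current axes) [-3.5 -0.4 -0.3] (desired axes) [-3.5 -0.4 -0.3]
```

```bash
python3 -m handwheel '0 0 -0.004 0.0015 -0.0004 0 0' >/dev/null; python3 -c "
from h import *
where()"; python3 -m handwheel '0 0 -0.004 0.0015 -0.0004 0 0' >/dev/null; python3 -c "
from h import *
where()
q=snap('scene','scene11');im=cv2.cvtColor(q['img'],cv2.COLOR_RGB2BGR)[150:250,170:300];cv2.imwrite('pics/s11z.png',cv2.resize(im,None,fx=5,fy=5,interpolation=cv2.INTER_CUBIC))"
```

```text
TCP in trough [114.7   0.4  11.7]
F in trough [-4.5  0.3  1.2]
TCP in trough [116.1   0.4  11.8]
F in trough [-3.3 -0.5 -1.2]
```

View pics/s11z.png

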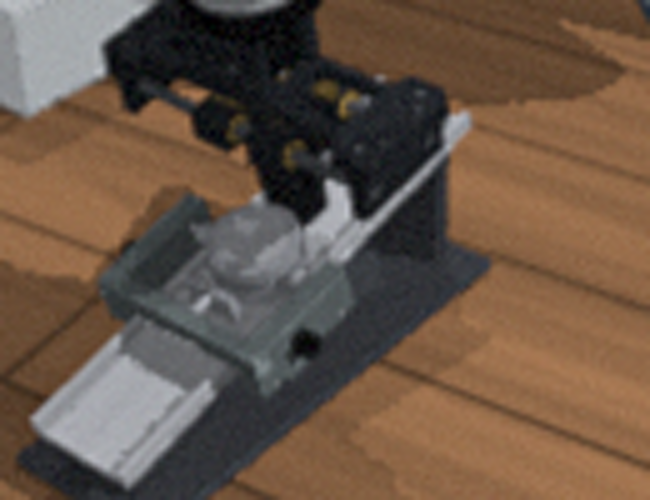

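The tin at (252,240) is advancing between the balls and lying flat. The force is falling, so I'll continue in small steps.

```bash
python3 -m handwheel '0 0 -0.003 0.0015 -0.0003 0 0' >/dev/null; python3 -c "
from h import *
where()"; python3 -m handwheel '0 0 -0.003 0.0015 -0.0003 0 0' >/dev/null; python3 -c "
from h import *
where()"
```

```text
TCP in trough [117.7   0.4  11.9]
F in trough [-2.8 -0.2 -0.9]
TCP in trough [119.3   0.4  12. ]
F in trough [-1.7 -0.3 -2.9]
```

```bash
python3 -m handwheel '0 0 -0.003 0.0015 -0.0003 0 0' >/dev/null; python3 -c "
from h import *
where();plan(T(110,0,12),yaw=YAW,tilt=.18)"
```

```text
TCP in trough [121.2   0.4  12.4]
F in trough [-0.5 -1.2 -0.3]
12.1333 [533.3 -94.   87.5] F [-0.7 -1.1 -0.2] gap 0.006
[[ 0.977 -0.168  0.134]
 [-0.131  0.026  0.991]
 [-0.17  -0.985  0.004]]
[-0.372  0.404  1.667 -0.038  1.237 -1.794]
rot [-0.0036  0.0015  0.0094] shift mm (current axes) [-11.2  -0.4  -0.4] (desired axes) [-11.2  -0.3  -0.4]
```

```bash
python3 -m handwheel '0 0 0 0.001 0 0 0' >/dev/null; python3 -c "
from h import *
where()"; python3 -m handwheel '0 0 0 0.001 0 0 0' >/dev/null; python3 -c "
from h import *
where()"
```

```text
TCP in trough [123.2   0.4  12.9]
F in trough [-0.6 -0.  -0.1]
TCP in trough [124.8   0.3  13.5]
F in trough [-3.6 -0.6 -0.3]
```

```bash
python3 -m handwheel '0 0 0 0.001 0 0 0' >/dev/null; python3 -c "
from h import *
where();q=snap('scene','scene12');im=cv2.cvtColor(q['img'],cv2.COLOR_RGB2BGR)[150:250,170:300];cv2.imwrite('pics/s12z.png',cv2.resize(im,None,fx=5,fy=5,interpolation=cv2.INTER_CUBIC))"
```

```text
TCP in trough [125.7   0.4  13.5]
F in trough [-4.4 -0.3 -1. ]
```

View pics/s12z.png

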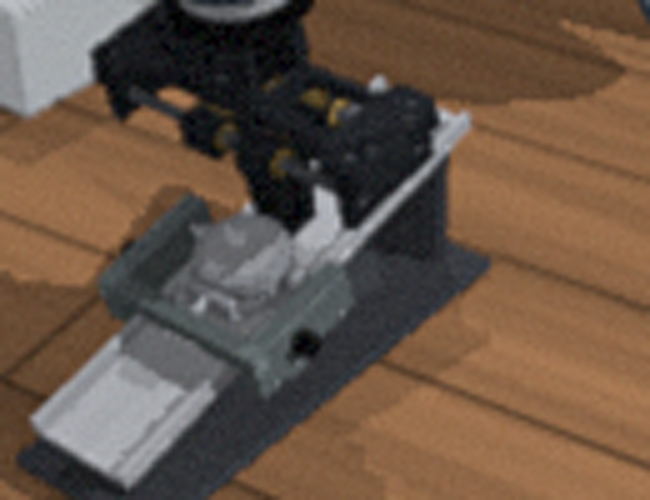

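The force fell to about 0 and then rose to 4.4 N at TCP x = 125.7. I expected stop contact at about 124.7, so this is the stop. Backing off to inspect.

```bash
python3 -m handwheel '0 0 0 -0.004 0 0 0;0 0 0 -0.01 0 0 0;0 0 0 -0.015 -0.01 0 0;0 0 0 0 -0.03 0 0;0 0 0.03 0 -0.03 0 0;0 0 0.03 0 -0.03 0 0;0 0 0 -0.02 0 0 0;0 0 0 -0.02 0 0 0;0 0 0 0 0 0 0'
python3 -c "
from h import *
where();snap('wrist','wrist13');q=snap('scene','scene13');im=cv2.cvtColor(q['img'],cv2.COLOR_RGB2BGR)[150:250,170:300];cv2.imwrite('pics/s13z.png',cv2.resize(im,None,fx=5,fy=5,interpolation=cv2.INTER_CUBIC))
q=snap('top','top13');im=cv2.cvtColor(q['img'],cv2.COLOR_RGB2BGR)[110:230,230:330];cv2.imwrite('pics/t13z.png',cv2.resize(im,None,fx=5,fy=5,interpolation=cv2.INTER_CUBIC))"
```

```text
time_s: 13.18
tcp_pos: [484.9, -87.9, 206.3]
orientation: [-0.695, 0.125, 0.031, 0.708]
force: [0.4, 1.3, -0.1]
finger_gap: 0.008
TCP in trough [ 45.6  -0.  116.1]
F in trough [ 0.2  1.3 -0. ]
```

View pics/s13z.png

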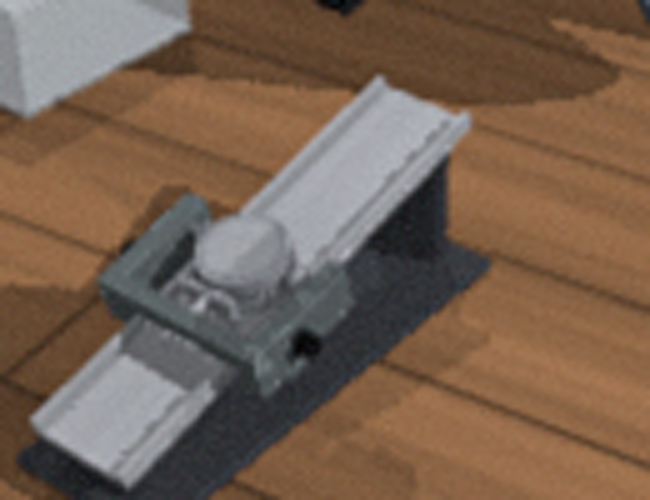

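View pics/wrist13.png

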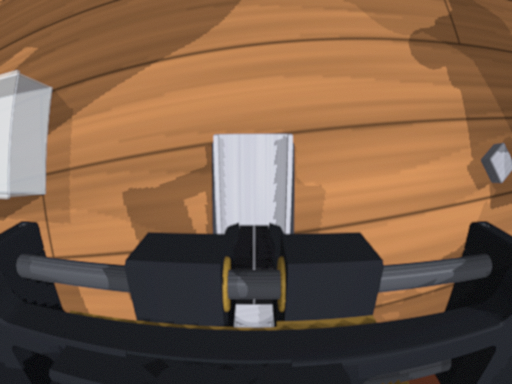

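View pics/t13z.png

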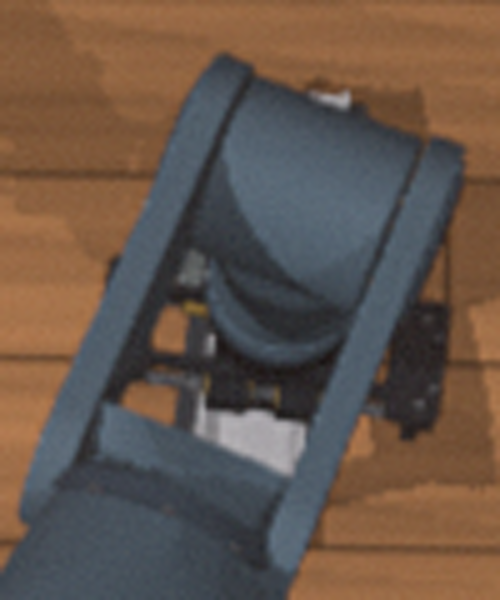

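The hand is clear. The scene view shows the tin at (245,255) inside the carriage fork against the stop, and the top view is blocked by the arm. I'll move the wrist camera over the tin to measure it.

```bash
python3 -m handwheel '0 0 0.008 0.03 0 0 1;0 0 0.008 0.03 0 0 1;0 0 0 0.03 0 0 1;0 0 0 0.01 0 0 1;0 0 0 0 0 0 1;0 0 0 0 0 0 1;0 0 0 0 0 0 1'
python3 -c "
from h import *
where();q=snap('wrist','wrist14');plan(T(150,0,100),yaw=YAW,tilt=.24)"
```

```text
time_s: 13.92
tcp_pos: [585.3, -100.6, 172.9]
orientation: [-0.692, 0.134, 0.04, 0.708]
force: [-0.4, 0.2, 0.3]
finger_gap: 0.511
TCP in trough [151.9   0.9 107.7]
F in trough [-0.4  0.2  0.2]
13.9667 [ 585.  -100.5  172.9] F [-0.2 -0.1  0.1] gap 0.555
[[ 0.961 -0.243  0.135]
 [-0.129  0.039  0.991]
 [-0.246 -0.969  0.006]]
[-0.346  0.455  1.412 -0.046  1.518 -1.774]
rot [-0.006   0.0014 -0.0082] shift mm (current axes) [-1.5  7.7 -1. ] (desired axes) [-1.6  7.7 -0.9]
```

View pics/wrist14.png

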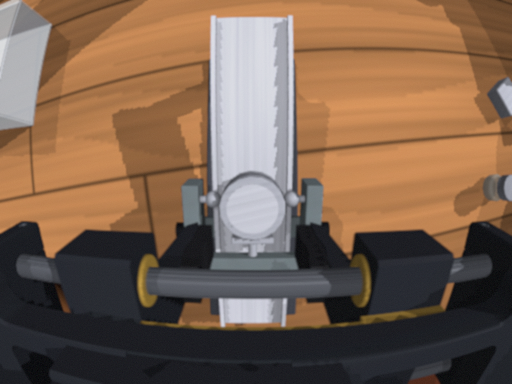

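```bash
python3 - <<'E'
from h import *
q=load('wrist14');X,Y,N=frame()
im=cv2.cvtColor(q['img'],cv2.COLOR_RGB2BGR)[160:280,175:335];cv2.imwrite('pics/w14z.png',cv2.resize(im,None,fx=4.5,fy=4.5,interpolation=cv2.INTER_CUBIC))
E
```

```text
(no output)
```

View pics/w14z.png

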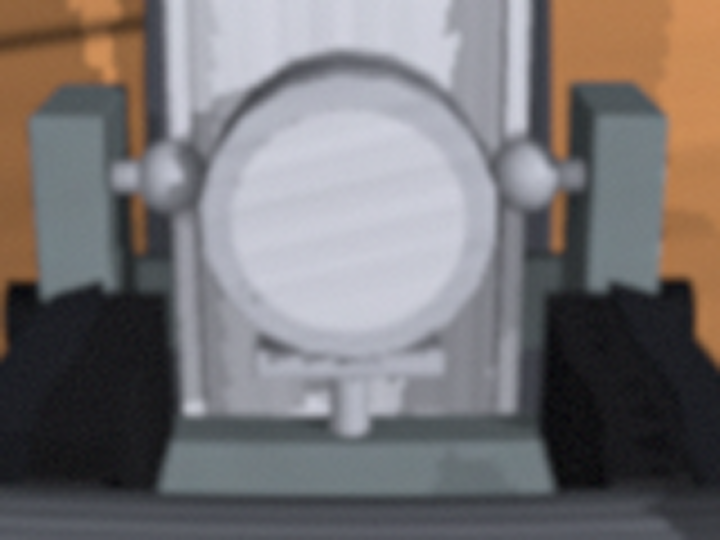

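The enlarged view shows the tin's top centred at (350,212), just past the balls at (168,175) and (527,175). Its lower edge touches the stop plate at row 350.

```bash
python3 - <<'E'
from h import *
q=load('wrist14');X,Y,N=frame()
def on(u,v,h):
    o,d=fray(q,u,v);p0=ORG+h*N;P=o+d*((p0-o)@N)/(d@N);w=P-ORG;return np.round([w@X,w@Y],1)
f=lambda a,b:(175+(a+.5)/4.5-.5,160+(b+.5)/4.5-.5)
print('tin',[on(*f(*p),26).tolist() for p in((203,212),(497,212),(350,73),(350,352))])
print('balls',on(*f(168,175),14),on(*f(527,175),14))
print('stop plate top edges',on(*f(350,356),22),on(*f(350,378),22),on(*f(258,360),22),on(*f(443,360),22))
print('wall',[on(*f(*p),7).tolist() for p in((190,330),(500,330),(188,60),(503,60))],'end',on(252,16,0))
o,d=fray(q,252,210);print('depth pts top',[ (lambda P:np.round([(P-ORG)@N],1).tolist())(fray(q,u,v)[0]+fray(q,u,v)[1]*q['depth'][v,u]/(-(q['world_to_cam'][:3,:3]@fray(q,u,v)[1])[2])) for u,v in((252,190),(252,205),(252,225),(235,207),(270,207))])
# bystanders: top0 vs scene13
a=load('scene0')['img'].astype(int);b=load('scene13')['img'].astype(int);df=(np.abs(a-b).sum(2)>60).astype(np.uint8);df=cv2.morphologyEx(df,cv2.MORPH_OPEN,np.ones((3,3)))
c,_=cv2.findContours(df,0,2);print([cv2.boundingRect(k) for k in c if cv2.contourArea(k)>15])
E
```

```text
tin [[159.3, -25.6], [159.3, 27.0], [133.9, 0.7], [186.4, 0.7]]
balls [155.8 -33.4] [155.9  33.9]
stop plate top edges [189.    0.7] [193.6   0.7] [189.9 -16.7] [190.   18.3]
wall [[190.2, -31.3], [190.2, 30.7], [135.3, -29.8], [135.3, 29.6]] end [-0.8  0.2]
depth pts top [[26.7], [26.6], [26.4], [26.6], [26.4]]
[(214, 206, 7, 7), (221, 200, 8, 7), (209, 196, 9, 8), (133, 188, 20, 19), (63, 186, 26, 9), (259, 183, 99, 51), (182, 164, 58, 27), (48, 140, 70, 54), (97, 131, 33, 15), (478, 95, 34, 55), (340, 81, 24, 16), (373, 79, 24, 32), (302, 69, 15, 22), (330, 59, 10, 16), (360, 45, 28, 25), (308, 45, 13, 10), (393, 33, 41, 82), (428, 9, 10, 22), (473, 0, 39, 31), (412, 0, 5, 10), (149, 0, 162, 178)]
```

The tin is flat: its top is 26.5 mm above the floor all over and its centre is +0.7 mm off the midline. It sits 4.3 mm past the ball centres, the robot is clear, and the bystanders look untouched. Handing in.

```bash
python3 -m handwheel '0 0 0 0 -0.02 0 1;0 0 0 0 -0.02 0 1;0 0 0 0 0 0 1;0 0 0 0 0 0 1'; python3 - <<'E'
from h import *
snap('scene','scene15');a=load('scene0');b=load('scene15')
im=cv2.cvtColor(np.hstack([a['img'][60:350,50:430],b['img'][60:350,50:430]]),cv2.COLOR_RGB2BGR);cv2.imwrite('pics/cmp.png',im)
print(manip.job_done())
E
```

```text
time_s: 14.3
tcp_pos: [591.4, -101.3, 211.9]
orientation: [-0.691, 0.136, 0.041, 0.708]
force: [-0.9, 0.9, 0.3]
finger_gap: 0.861
the job is handed in; nothing more can be done
None
```

View pics/cmp.png

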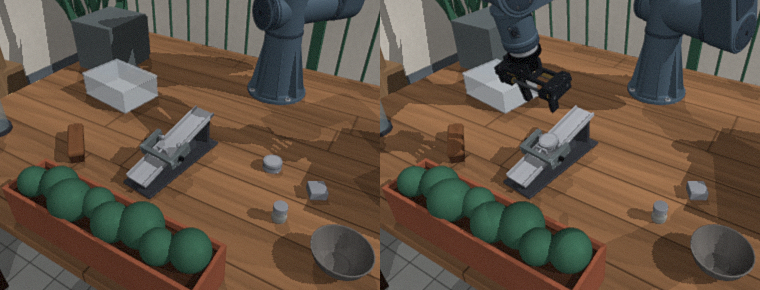

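I laid the tin flat in the upper trough (x about 72 mm, about 0.5 mm off the midline). I then pushed it between the balls with the fingers shut until it reached the stop, and handed the job in at about 14.3 s of the 62 s allowed. `job_done()` gives no verdict, so I don't have a pass or fail.

**Push forces:** On the first push the fingers bore on the tin's top edge, with about 6 N upward. I backed off and tilted the fingertips forward. The along-slope force then peaked at about 10 N, above the 4 to 7 N stated. I put that down to extra floor friction from the fingers pressing the tin down. It dropped to about 0 N as the widest part passed, then rose to 4.4 N at the expected stop position, where I stopped pushing.

**Final checks:**
- **Flat and centred:** the tin's top was an even 26.5 mm above the floor, and its centre was +0.7 mm off the midline.
- **Position:** it was at about x = 160 mm, 4.3 mm past the ball centres.
- **Clearance:** the gripper was well above everything at hand-in. Comparing the scene picture before and after, no bystander had visibly moved.

**Less certain:** I could not read the stop's travel directly.
- The 4.4 N push puts it at about 2 mm pressed in at most.
- The camera position implies about 0.3 mm at rest, good to only 1 to 2 mm. That is on the 0.3 mm lower limit and below the 1 mm expected.
- In the last close view, the plate's edge measured about 2 mm further down than the tin's edge. I took this as camera and height error, because the push force and the picture both showed contact.

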